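# Find the hardened valve plug with the hardness gauge

## Robot

A 6-joint arm with a two-finger parallel gripper is mounted at the origin on a cart in front of the work surface, level with it; the furniture and walls round the work are solid. World frame = base frame: x ahead of the robot, y to its left, z up, the work surface at z = 0. Lengths are in m, angles in rad, forces in N, time in s.
With the tool pointing down it reaches from about 0.25 to 0.725 m from the base axis. Payload 4 kg.
Tool frame: the origin (TCP) lies between the finger pads, 19 mm behind the fingertips; this is the grasp point; z points along the fingers, x is the direction in which the jaws open and shut, and the axes are right-handed (so a half turn about z gives the same grasp; the last joint's range is limited). The gripper opens to 85 mm and grips with 20 to 120 N. Pads are 22 mm wide; open, the fingers measure 114 mm over their backs; the gripper's body (76 mm by 85 mm) begins 54 mm behind the grasp point. The pads swing forward as they close: fully open they stand 13 mm farther back than shut.
Start: joints at [-1.142, 0.241, 0.005, 1.335, 0, 1.571], TCP at [0.208, -0.455, 0.25] pointing down, gripper open.
Joint ranges: [-2.72, 2.72], [-1.05, 1.87], [-1.09, 1.28], [-1.99, 2.15], [-1.42, 1.44], [-3.14, 3.14]. Speed limits (rad/s): [2.79, 2.79, 3.14, 3.14, 3.14, 3.14].

## Interface

Orientations are given as a rotation vector (axis times angle).
In Python, from bench import get_obs, snapshot, sign_off, boxes_of gives the robot as it stands.
- The arm moves only by the tool send_rows, never from a script. Its argument "steps" is a list of rows, each an object of numbers: "claw": the closure in counts, from 0 (fully open) to 255 (shut); "tx", "ty", "tz": the shift along the world's x, y, z in cm; "rx", "ry", "rz": the turn, a rotation vector about the world's x, y, z in rad. A call has 1 to 12 rows; each row shifts and turns the commanded pose from where the row before left it; what a row does not reach is not made up. A row lasts 1/10 s, in which the tool goes at most 50 mm and 8.59 degrees, less where a joint would pass 70% of its speed; a pose out of reach is approached as far as the arm can. A call with a gripper value outside its range is refused whole. The fingers move at their own pace and stop on an object; "force" is the grip in N (left out, the last holds). Time passes only in rows, so rows that do not move let the fingers close. It gives the time, the measured TCP pose, the force and the opening at its end, in the units of the state.
- get_obs(): the state, without advancing time (a new reading comes with each control period).
- snapshot(name): name is "scene" or "top"; returns a dict with "frame" (384x512x3 uint8, red, green, blue), "depth" (384x512 float32, m along the optical axis (not along the pixel's ray), 0 where there is no reading), "vertical_fov" (degrees; the focal length in pixels is half the picture's height over the tangent of half this angle, whatever the lens; pixels are square), "cx", "cy" (the principal point, pixels), "k1" (the pictures are not rectified: a ray, as slopes to the right and down, at radius r is drawn at 1 + k1 r^2 times it, then the intrinsics apply), "R" (3x3) and "t" (3): a world point X has camera coordinates R X + t. Camera axes: x right, y down, z forward; pixel columns grow to the right and rows downward; lengths in m; the calibration is good to about 2 mm. A picture is of the moment at which its call begins.
- sign_off(): hands the job in, once; it reports no verdict.
Trained networks look in a picture, given as the dict that the camera call returned (one of the last four; its "shot" number tells which), for a name from the list of things; names that differ only in an ending like _2 or _b are one class to them, and where a whole thing is asked for, a point or a joint stands for the part that bears it (a point fixed in the world has none). Each returns a list of dicts, best first, with "p" (0 to 1); they miss things now and then, are a little off and sometimes report something else, mostly with a low value. They report only what shows in the picture. A call takes as long as a camera call. They do not tell look-alikes from the thing itself.
- boxes_of(picture, thing): "extent" ([left, top, width, height] in pixels, round what is visible of it).
The state is a dict: "time": time; "qpos": joint angles; "qd": joint speeds; "joint_efforts": joint torques, N m; "tcp_pos": TCP position; "orientation": TCP orientation; "ft_force": force on the tool from outside, world axes, zero at the start; "wrist_torque": the same for the moment, N m; "finger_gap": opening from 0.0 (shut) to 1.0 (fully open).
Only numpy, scipy, OpenCV 4.12 (cv2) and the standard library are available. Lean on these libraries where they do the work, as an engineer would, in place of code of your own. Each camera call takes 0.05 s, during which the arm holds its last target. There are 200 camera calls.

## Task

One of the three valve plugs in the rack has a silicone pad that has gone hard: find it with the dial hardness gauge, pressing the gauge's pin gently and squarely into the middle of a pad until its foot sits flat on the steel rim and staying there a moment to read the needle (go by that plug's own reading, not by elimination). Set the hard plug down, pad up, in the small steel tray, leave the other two plugs in their recesses, and put the gauge back upright in its stand. Do not lean on the gauge, do not drop anything, and leave everything else on the worktop where it is.

Things in the scene. Friction and masses are not known exactly. Their poses are not given: they have to be found in the camera images.
- gauge: Loose hardness gauge, 124.5 mm tall, 0.2 to 0.33 kg, upright in its stand at the start. Round foot 34 mm across, 8 mm high; stem; round dial housing 60 mm across (its y), 24 mm thick (its x), 20 to 80 mm above the foot's underside; black square grip 22 x 22 mm, faces square to x and y, at 80 to 122 mm. Origin: centre of the foot's underside, z up; the white dial faces -x.
- gauge_grip (a point): Point on the gauge's axis in its square grip, 104 mm above the foot's underside: take it here with the TCP (the fingertips then end 5 mm above the dial housing).
- gauge_foot (a point): Centre of the gauge's foot underside. From here a sprung pin, 5 mm thick, stands 6 mm out downward and can be pushed in flush (1.5 N per mm). With the foot flat on a rim the pin pushes with 4 N on a good pad, 7 N on a hard one, and 10 to 15 N in all, held half a second, seats it well. Foot and rim are steel: meet the rim at 6 mm/s or less, or the knock passes the 20 N it bears.
- gauge_needle (a joint): Needle, rad, clockwise in proportion to how far the pin is pushed in: 0 = pin out (needle at lower left), 4.71 = pin flush (lower right). With the foot flat on the rim the pin sinks into a good pad and the needle shows about 2.3 (straight up); on a hardened pad it sinks less: about 3.8. The longest mark, at 3.3, begins a bold black band: a reading in the band means hard.
- gauge_stand: Fixed aluminium stand for the gauge: round base 68 mm across, 6 mm high, carrying a collar 55 mm across, 20 mm high, with a round recess 40 mm across and 10 mm deep for the gauge's foot and an open middle for the pin. Origin: centre of its underside, z up.
- stand_seat (a point): Centre of the floor of the stand's recess, 10 mm above the worktop: the gauge's origin lies here when it is put away.
- rack: Fixed white block 72 x 204 x 16 mm (x, y, z) with three round recesses 47 mm across and 8 mm deep, 62 mm apart in a row along its y, the middle one at its centre; the plugs stand on the recess floors, 8 mm above the worktop. Origin: centre of its underside.
- plug_a: Loose round steel valve plug, 44 mm across, 0.11 to 0.18 kg, with a flush pale grey silicone pad, 21 mm across, in its top. Stands pad up in any of the rack's recesses. Origin: centre of its underside, z up. Height between 26 and 38 mm, different for each plug (models differ), so the rim must be felt. One of plug_a, plug_b, plug_c is hard; they look alike.
- plug_b: Loose round steel valve plug, 44 mm across, 0.11 to 0.18 kg, with a flush pale grey silicone pad, 21 mm across, in its top. Stands pad up in any of the rack's recesses. Origin: centre of its underside, z up. Height between 26 and 38 mm, different for each plug (models differ), so the rim must be felt. One of plug_a, plug_b, plug_c is hard; they look alike.
- plug_c: Loose round steel valve plug, 44 mm across, 0.11 to 0.18 kg, with a flush pale grey silicone pad, 21 mm across, in its top. Stands pad up in any of the rack's recesses. Origin: centre of its underside, z up. Height between 26 and 38 mm, different for each plug (models differ), so the rim must be felt. One of plug_a, plug_b, plug_c is hard; they look alike.
- tray: Fixed small perforated steel tray 173 x 91 mm (along its x, its y), walls 21 mm high, inside 166 x 84 mm, floor 2 mm above the worktop. Origin: centre of its underside.
- marker: Bystander, loose, to be left alone: pen 135 mm long, 17 mm thick, lying in front of the rack. Origin: centre of its underside.
- mirror: Bystander, loose, to be left alone: mouth mirror, 163 mm long, 12 mm high, lying behind the rack. Origin: centre of its underside.
- tape: Bystander, loose, to be left alone: roll of tape 96 mm across, 25 mm high, lying flat to the right of the pouch sealer. Origin: centre of its underside.
- timer: Bystander, loose, to be left alone: minute timer 52 x 68 x 66 mm in front of the right end of the pouch sealer. Origin: centre of its underside.
Things that resemble listed ones, but are neither listed nor needed, are in the scene too. What is shaped like the plug_b but pink is not meant.

How it is judged:
On the way:
1. the hardened plug has been tested: gauge square on it and centred, foot flat on its rim, pressed with at least 8 N for 0.3 s (contact force between gauge and plug_b above 8 N and horizontal distance between gauge and plug_b below 0.007 m and z of gauge in the frame of plug_b below 0.0357 m and angle between gauge's own z axis and vertical below 0.08 rad and value of joint gauge_needle between 3.3 and 4.5 rad), for 0.3 s.
At the end, for the whole second after the job is handed in: The hard plug stands pad up on the tray's floor within its walls, the gauge stands upright in the stand's recess (within 5 mm of its centre, foot down within 2.5 mm), the two good plugs stand in their recesses within 8 mm of where they were, all released and at rest (x of plug_b in the frame of tray between -0.065 and 0.065 m and y of plug_b in the frame of tray between -0.024 and 0.024 m and z of plug_b in the frame of tray below 0.005 m and angle between each of plug_b, plug_a, plug_c's own z axis and vertical below 0.1 rad and linear speed of each of plug_b, gauge below 0.02 m/s and horizontal distance between gauge and stand_seat below 0.005 m and height (world z) of gauge below 0.0125 m and angle between gauge's own z axis and vertical below 0.08 rad and distance of each of plug_a, plug_c from where it was at the start of the episode below 0.008 m); the robot touches nothing.
It fails at once if a plug is pressed with the gauge by more than 22 N (contact force between gauge and plug_a above 22 N or contact force between gauge and plug_b above 22 N or contact force between gauge and plug_c above 22 N).
It fails at once if the gauge or a plug is dropped (falls free at over 0.4 m/s, that is from more than 8 mm) ((linear speed of gauge above 0.4 m/s and contact force between the fingers and gauge below 0.1 N) or (linear speed of plug_a above 0.4 m/s and contact force between the fingers and plug_a below 0.1 N) or (linear speed of plug_b above 0.4 m/s and contact force between the fingers and plug_b below 0.1 N) or (linear speed of plug_c above 0.4 m/s and contact force between the fingers and plug_c below 0.1 N)).
It fails at once if a bystander is moved by more than 20 mm (distance of any of marker, mirror, tape, timer from where it was at the start of the episode above 0.02 m).
It also fails if it takes over 72 s, if anything falls off the work surface, if the arm or the gripper's body presses on something with over 40 N, if the wrist force passes 120 N, or if a joint passes its speed limit or range.

## Working session

There is one attempt and no reset: what is moved stays moved. The work goes in short steps, Python scripts to look and compute and a tool call to move; the robot and the scene stay as the last step left them, time stands still between calls to the robot, and variables do not carry over. Pictures are saved under pics/ and viewed, about 8 in all and at most 12, crops included, and the job is handed in when it is done.

Besides the shell and the picture viewer there is one more tool, called after "Call:" in YAML: its name, and indented under it one key for each argument. send_rows: Moves the arm, as the interface text tells. Its arguments: {"type":"object","properties":{"steps":{"type":"array"},"force":{"type":"number"}},"required":["steps"]}

```bash
mkdir -p pics; cat > h.py <<'E'
import numpy as np, cv2
from bench import *
def K(s):
    h,w=s["frame"].shape[:2]; f=h/2/np.tan(np.radians(s["vertical_fov"])/2)
    return np.array([[f,0,s["cx"]],[0,f,s["cy"]],[0,0,1]]), np.array([s["k1"],0,0,0.])
def ray(s,u,v):
    k,d=K(s); p=cv2.undistortPoints(np.array([[[u,v]]],float),k,d)[0,0]
    R=np.array(s["R"]);t=np.array(s["t"]); return -R.T@t, R.T@np.array([p[0],p[1],1.])
def at_z(s,u,v,z):
    o,d=ray(s,u,v); return o+d*(z-o[2])/d[2]
def at_d(s,u,v):
    o,d=ray(s,u,v); return o+d*s["depth"][int(round(v)),int(round(u))]
def proj(s,X):
    k,d=K(s); return cv2.projectPoints(np.array(X,float).reshape(-1,1,3),cv2.Rodrigues(np.array(s["R"]))[0],np.array(s["t"],float),k,d)[0][:,0]
def save(s,n,crop=None,z=1):
    im=s["frame"][:,:,::-1]
    if crop: x,y,w,h=crop; im=im[y:y+h,x:x+w]
    cv2.imwrite("pics/"+n,cv2.resize(im,None,fx=z,fy=z,interpolation=cv2.INTER_CUBIC))
E
python3 - <<'E'
from h import *
o=get_obs();print({k:np.round(v,3) for k,v in o.items()})
A=[]
for n in("scene","top"):
    s=snapshot(n);A.append(s["frame"]);print(n,"cam",np.round(-np.array(s["R"]).T@s["t"],3),np.round(K(s)[0][0,0]))
    save(s,n+"0.png",z=1.5)
    for th in("gauge","gauge_stand","rack","plug_a","tray","marker","mirror","tape","timer"):
        for b in boxes_of(s,th)[:6]:
            x,y,w,h=b["extent"];c=(x+w/2,y+h/2)
            print(th,round(b["p"],2),np.round(b["extent"]),np.round(at_d(s,*c),3))
E
```

```text
{'time': np.float64(0.0), 'qpos': array([-1.142,  0.241,  0.004,  1.335, -0.   ,  1.571]), 'qd': array([-0.001, -0.001, -0.   ,  0.002, -0.001,  0.001]), 'joint_efforts': array([ 1.0000e-03, -3.7232e+01,  2.5241e+01,  1.7000e-02,  0.0000e+00,
       -0.0000e+00]), 'tcp_pos': array([ 0.208, -0.454,  0.249]), 'orientation': array([-2.642,  1.697,  0.003]), 'ft_force': array([ 0.223,  0.192, -0.086]), 'wrist_torque': array([-0.019,  0.04 ,  0.013]), 'finger_gap': np.float64(1.004)}
scene cam [0.236 0.845 0.816] 385.0
gauge 0.64 [284. 139.  20.  33.] [ 0.482 -0.001  0.086]
gauge_stand 0.56 [283. 168.  21.  14.] [0.476 0.006 0.014]
rack 0.67 [228. 197.  59.  55.] [0.495 0.231 0.016]
plug_a 0.76 [301. 195.  15.  21.] [0.389 0.121 0.035]
plug_a 0.74 [238. 223.  17.  18.] [0.502 0.283 0.04 ]
plug_a 0.65 [253. 205.  16.  23.] [0.492 0.216 0.036]
plug_a 0.47 [266. 193.  13.  18.] [0.482 0.163 0.045]
tray 0.95 [187. 255.  80.  64.] [ 0.487  0.428 -0.   ]
marker 0.61 [294. 222.  20.  42.] [0.359 0.234 0.014]
mirror 0.63 [218. 179.  14.  36.] [ 0.631  0.162 -0.003]
tape 0.7 [216. 133.  26.  17.] 
[... 277 characters left out ...]
7  0.002]
rack 0.67 [201. 191.  75.  39.] [0.504 0.205 0.039]
rack 0.26 [227. 203.  20.  18.] [0.5   0.21  0.039]
plug_a 0.79 [256. 207.  15.  19.] [0.487 0.142 0.045]
plug_a 0.75 [270. 242.  17.  21.] [0.392 0.102 0.033]
plug_a 0.68 [208. 200.  15.  14.] [0.511 0.266 0.043]
plug_a 0.49 [231. 204.  16.  15.] [0.501 0.205 0.039]
tray 0.69 [133. 186.  45.  67.] [0.482 0.434 0.005]
marker 0.53 [208. 260.  48.  11.] [0.359 0.224 0.018]
mirror 0.65 [266. 158.   8.   5.] [0.642 0.121 0.012]
tape 0.71 [265. 158.   9.   8.] [0.636 0.123 0.011]
tape 0.67 [316. 110.  37.  36.] [ 0.735 -0.062 -0.001]
tape 0.6 [206. 260.  49.   8.] [0.363 0.228 0.019]
timer 0.92 [289. 147.  29.  23.] [0.638 0.036 0.067]
```

View pics/top0.png

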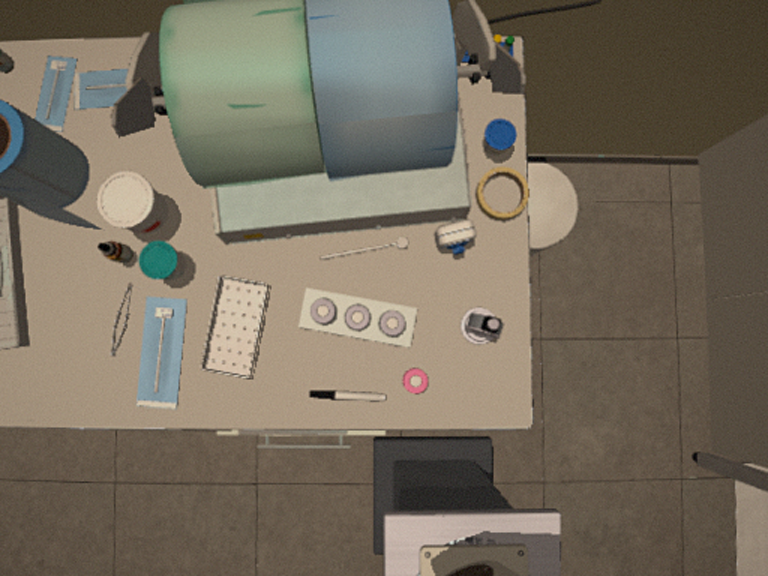

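View pics/scene0.png

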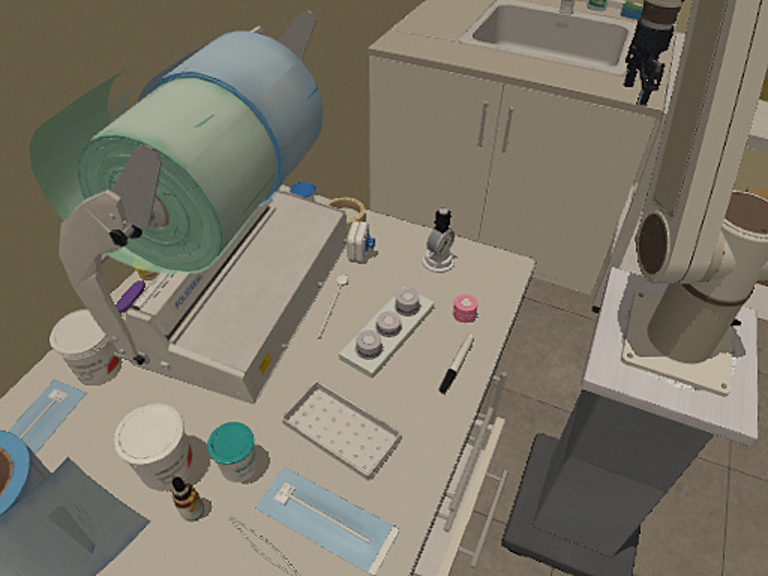

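The top view shows three grey plugs in the rack at about (322,311), (357,317) and (392,323) in the 1.5x picture. The look-alike is the pink one outside the rack at (416,381), which I'll ignore. The gauge is at (487,325) and the tray at (237,327). Next I'll measure them.

```bash
cat >> h.py <<'E'
def cloud(s):
    k,d=K(s);h,w=s["depth"].shape
    uv=np.stack(np.meshgrid(np.arange(w),np.arange(h)),-1).reshape(-1,1,2).astype(float)
    p=cv2.undistortPoints(uv,k,d)[:,0];D=s["depth"].reshape(-1)
    P=(np.c_[p,np.ones(len(p))]*D[:,None]-np.array(s["t"]))@np.array(s["R"])
    P[D==0]=9; return P
def sel(P,c,r,z0,z1):
    m=(np.hypot(P[:,0]-c[0],P[:,1]-c[1])<r)&(P[:,2]>z0)&(P[:,2]<z1);return P[m]
E
python3 - <<'E'
from h import *
for n in("top","scene"):
    s=snapshot(n);P=cloud(s);print(n)
    for c in((.511,.266),(.501,.207),(.488,.143)):
        Q=sel(P,c,.032,.028,.06)
        z=np.median(Q[:,2]);T=Q[abs(Q[:,2]-z)<.004]
        print("plug",len(T),np.round(T.mean(0),4),np.round(cv2.minEnclosingCircle(T[:,:2].astype(np.float32)*1000),1) if 0 else np.round(np.array(cv2.minEnclosingCircle((T[:,:2]*1000).astype(np.float32))[0]),1),round(cv2.minEnclosingCircle((T[:,:2]*1000).astype(np.float32))[1],1))
    for nm,z0,z1 in(("grip",.1,.15),("griptop",.125,.15),("dial",.045,.092),("stand",.014,.026)):
        Q=sel(P,(.481,.0),.05,z0,z1)
        if len(Q)>3: print(nm,len(Q),np.round(Q.mean(0),4),[np.round(a,1) for a in cv2.minAreaRect((Q[:,:2]*1000).astype(np.float32))])
    Q=sel(P,(.5,.205),.12,.011,.021);print("rack",len(Q),np.round(Q[:,2].mean(),4),[np.round(a,1) for a in cv2.minAreaRect((Q[:,:2]*1000).astype(np.float32))])
    Q=sel(P,(.482,.432),.13,.014,.026);print("tray",len(Q),[np.round(a,1) for a in cv2.minAreaRect((Q[:,:2]*1000).astype(np.float32))])
    if n=="top": save(s,"gauge_top.png",(185,185,165,50),4.8)
    else:
        cv2.imwrite("pics/x.png",s["frame"])
        save(s,"gauge_sc.png",(270,120,60,70),7)
a=cv2.imread("pics/gauge_top.png");b=cv2.imread("pics/gauge_sc.png")
c=np.zeros((240+490-130,800,3),np.uint8);c[:a.shape[0],:a.shape[1]]=a[:,:800][:240];b=b[130:490];c[240:240+b.shape[0],:b.shape[1]]=b
cv2.imwrite("pics/combo.png",c)
E
```

```text
top
plug 206 [0.5133 0.2679 0.0432] [513.7 268. ] 21.8
plug 206 [0.5025 0.2071 0.0367] [502.6 207.4] 21.6
plug 204 [0.4924 0.1458 0.0458] [492.2 146.4] 21.6
grip 104 [ 0.4874 -0.0103  0.1288] [array([487.4, -12.9]), array([22. , 22.2]), np.float64(72.8)]
griptop 79 [ 0.4879 -0.0116  0.1333] [array([488.2, -12. ]), array([19.6, 21.7]), np.float64(74.7)]
dial 149 [ 0.4876 -0.0028  0.0788] [array([486.8, -11.3]), array([56.7, 27.7]), np.float64(70.7)]
stand 86 [ 0.4829 -0.0077  0.0204] [array([487.5,  -8.4]), array([51.5, 44.8]), np.float64(1.0)]
rack 1284 0.0168 [array([503. , 207.3]), array([204.1,  72.1]), np.float64(79.5)]
tray 294 [array([479.7, 391.3]), array([171.7, 174.1]), np.float64(79.8)]
scene
plug 184 [0.5133 0.2699 0.042 ] [514.3 268.2] 23.2
plug 163 [0.5021 0.2085 0.0354] [501.8 206.6] 22.8
plug 149 [0.4912 0.1476 0.0446] [491.6 145.4] 23.1
grip 124 [ 0.4858 -0.0081  0.1209] [array([487. , -12.4]), array([26.4, 23.8]), np.float64(70.3)]
griptop 52 [ 0.4864 -0.0103  0.1316] [array([487.6, -13.3]), array([24.6, 22.3]), np.float64(72.1)]
dial 225 [ 0.4848 -0.0022  0.0697] [array([485.9, -11.6]), array([59.4, 28.4]), np.float64(70.4)]
stand 116 [ 0.4843 -0.0045  0.0187] [array([484.5,  -5.1]), array([53. , 42.2]), np.float64(25.0)]
rack 885 0.0156 [array([502.8, 206.3]), array([208.3,  74.9]), np.float64(79.6)]
tray 377 [array([479.5, 390.4]), array([168.1, 173.5]), np.float64(78.8)]
```

View pics/combo.png

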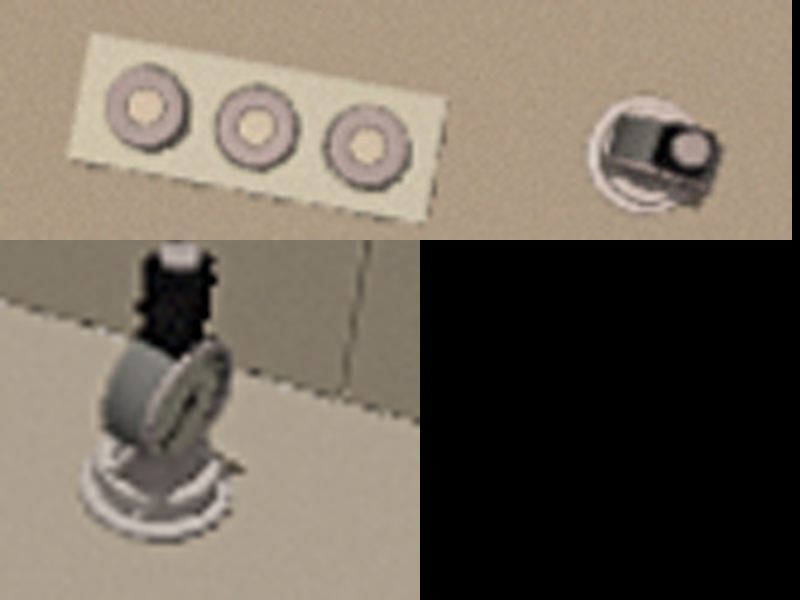

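The crop confirms three grey plugs in the rack. The gauge grip is at (0.487, -0.012) with yaw about -19°, so its y axis lies at about 71°. I'll approach with the jaws along the gauge's y.

Call:
send_rows:
  steps:
    - {"tx":1.55,"ty":2.46,"rz":0.132,"claw":0}
    - {"tx":1.55,"ty":2.46,"rz":0.132}
    - {"tx":1.55,"ty":2.46,"rz":0.132}
    - {"tx":1.55,"ty":2.46,"rz":0.132}
    - {"tx":1.55,"ty":2.46,"rz":0.132}
    - {"tx":1.55,"ty":2.46,"rz":0.132}
    - {"tx":1.55,"ty":2.46,"rz":0.132}
    - {"tx":1.55,"ty":2.46,"rz":0.132}
    - {"tx":1.55,"ty":2.46,"rz":0.132}
    - {"tx":1.55,"ty":2.46,"rz":0.132}
    - {"tx":1.55,"ty":2.46,"rz":0.132}
    - {"tx":1.55,"ty":2.46,"rz":0.132}

```text
$.steps[0]: bad value
```

Call:
send_rows:
  steps:
    - {"tx":1.55,"ty":2.46,"rz":0.132}
    - {"tx":1.55,"ty":2.46,"rz":0.132}
    - {"tx":1.55,"ty":2.46,"rz":0.132}
    - {"tx":1.55,"ty":2.46,"rz":0.132}
    - {"tx":1.55,"ty":2.46,"rz":0.132}
    - {"tx":1.55,"ty":2.46,"rz":0.132}
    - {}
    - {}

```text
$.steps[0]: bad value
```

Call:
send_rows:
  steps:
    - {"tx":1.55,"ty":2.46,"tz":0,"rx":0,"ry":0,"rz":0.132,"claw":0}
    - {"tx":1.55,"ty":2.46,"tz":0,"rx":0,"ry":0,"rz":0.132,"claw":0}
    - {"tx":1.55,"ty":2.46,"tz":0,"rx":0,"ry":0,"rz":0.132,"claw":0}
    - {"tx":1.55,"ty":2.46,"tz":0,"rx":0,"ry":0,"rz":0.132,"claw":0}
    - {"tx":1.55,"ty":2.46,"tz":0,"rx":0,"ry":0,"rz":0.132,"claw":0}
    - {"tx":1.55,"ty":2.46,"tz":0,"rx":0,"ry":0,"rz":0.132,"claw":0}
    - {"tx":1.55,"ty":2.46,"tz":0,"rx":0,"ry":0,"rz":0.132,"claw":0}
    - {"tx":1.55,"ty":2.46,"tz":0,"rx":0,"ry":0,"rz":0.132,"claw":0}
    - {"tx":1.55,"ty":2.46,"tz":0,"rx":0,"ry":0,"rz":0.132,"claw":0}
    - {"tx":1.55,"ty":2.46,"tz":0,"rx":0,"ry":0,"rz":0.132,"claw":0}

```text
time: 2.1
tcp_pos: [0.3634, -0.2077, 0.2502]
orientation: [3.128, 0.288, 0.001]
ft_force: [0.6, -0.2, 0.5]
finger_gap: 1.002
```

Call:
send_rows:
  steps:
    - {"tx":1.55,"ty":2.44,"tz":0,"rx":0,"ry":0,"rz":0.131,"claw":0}
    - {"tx":1.55,"ty":2.44,"tz":0,"rx":0,"ry":0,"rz":0.131,"claw":0}
    - {"tx":1.55,"ty":2.44,"tz":0,"rx":0,"ry":0,"rz":0.131,"claw":0}
    - {"tx":1.55,"ty":2.44,"tz":0,"rx":0,"ry":0,"rz":0.131,"claw":0}
    - {"tx":1.55,"ty":2.44,"tz":0,"rx":0,"ry":0,"rz":0.131,"claw":0}
    - {"tx":1.55,"ty":2.44,"tz":0,"rx":0,"ry":0,"rz":0.131,"claw":0}
    - {"tx":1.55,"ty":2.44,"tz":-1,"rx":0,"ry":0,"rz":0.131,"claw":0}
    - {"tx":1.51,"ty":2.44,"tz":-2,"rx":0,"ry":0,"rz":0.131,"claw":0}
    - {"tx":0,"ty":0,"tz":-3,"rx":0,"ry":0,"rz":0,"claw":0}
    - {"tx":0,"ty":0,"tz":0,"rx":0,"ry":0,"rz":0,"claw":0}

```text
time: 3.1
tcp_pos: [0.4838, -0.0127, 0.1863]
orientation: [-2.564, -1.807, 0.011]
ft_force: [-1.2, 0.8, 0.1]
finger_gap: 1.001
```

Call:
send_rows:
  steps:
    - {"tx":0.3,"ty":0,"tz":-2,"rx":0,"ry":0,"rz":0,"claw":0}
    - {"tx":0,"ty":0,"tz":-2,"rx":0,"ry":0,"rz":0,"claw":0}
    - {"tx":0,"ty":0,"tz":-2,"rx":0,"ry":0,"rz":0,"claw":0}
    - {"tx":0,"ty":0,"tz":-1.2,"rx":0,"ry":0,"rz":0,"claw":0}
    - {"tx":0,"ty":0,"tz":0,"rx":0,"ry":0,"rz":0,"claw":0}
    - {"tx":0,"ty":0,"tz":0,"rx":0,"ry":0,"rz":0,"claw":0}

```text
time: 3.7
tcp_pos: [0.49, -0.0138, 0.119]
orientation: [2.57, 1.806, 0.001]
ft_force: [0.5, 0.4, 0.8]
finger_gap: 1.003
```

```bash
python3 - <<'E'
from h import *
a=snapshot("top");b=snapshot("scene")
A=cv2.resize(a["frame"][180:250,290:360,::-1],(400,400),interpolation=2);B=cv2.resize(b["frame"][115:185,260:330,::-1],(400,400),interpolation=2)
cv2.imwrite("pics/grasp.png",np.hstack([A,B]));o=get_obs();print(o["tcp_pos"],o["orientation"],o["ft_force"],o["qpos"])
E
```

```text
[ 0.49046293 -0.01370419  0.11936531] [2.56868753 1.80620576 0.00299278] [-0.68541133  0.23955776 -0.03137539] [-2.79243470e-02  3.20101623e-01 -2.46609892e-01  1.00169452e+00
 -1.67361579e-05  3.17180838e-01]
```

View pics/grasp.png

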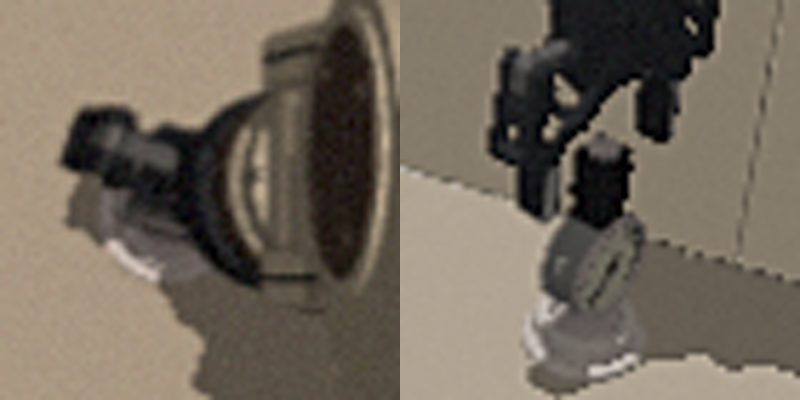

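The top view (arm partly in the way) and the scene view show the open jaws straddling the black grip. I'll correct the few millimetres that are left and close.

Call:
send_rows:
  steps:
    - {"tx":-0.3,"ty":0.1,"tz":-0.5,"rx":0,"ry":0,"rz":0,"claw":0}
    - {"tx":0,"ty":0,"tz":0,"rx":0,"ry":0,"rz":0,"claw":0}
    - {"tx":0,"ty":0,"tz":0,"rx":0,"ry":0,"rz":0,"claw":120}
    - {"tx":0,"ty":0,"tz":0,"rx":0,"ry":0,"rz":0,"claw":120}
    - {"tx":0,"ty":0,"tz":0,"rx":0,"ry":0,"rz":0,"claw":255}
    - {"tx":0,"ty":0,"tz":0,"rx":0,"ry":0,"rz":0,"claw":255}
    - {"tx":0,"ty":0,"tz":0,"rx":0,"ry":0,"rz":0,"claw":255}
    - {"tx":0,"ty":0,"tz":0,"rx":0,"ry":0,"rz":0,"claw":255}
    - {"tx":0,"ty":0,"tz":0,"rx":0,"ry":0,"rz":0,"claw":255}
    - {"tx":0,"ty":0,"tz":0,"rx":0,"ry":0,"rz":0,"claw":255}
  force: 60

```text
time: 4.8
tcp_pos: [0.4865, -0.0127, 0.1132]
orientation: [2.569, 1.807, 0.0]
ft_force: [-1.1, -1.4, 1.9]
finger_gap: 0.25
```

Call:
send_rows:
  steps:
    - {"tx":0,"ty":0,"tz":1.0,"rx":0,"ry":0,"rz":0,"claw":255}
    - {"tx":0,"ty":0,"tz":2,"rx":0,"ry":0,"rz":0,"claw":255}
    - {"tx":0,"ty":0,"tz":2,"rx":0,"ry":0,"rz":0,"claw":255}
    - {"tx":0.1,"ty":2.2,"tz":0,"rx":0,"ry":0,"rz":-0.122,"claw":255}
    - {"tx":0.1,"ty":2.3,"tz":0,"rx":0,"ry":0,"rz":-0.122,"claw":255}
    - {"tx":0.1,"ty":2.3,"tz":0,"rx":0,"ry":0,"rz":-0.122,"claw":255}
    - {"tx":0.1,"ty":2.3,"tz":0,"rx":0,"ry":0,"rz":-0.122,"claw":255}
    - {"tx":0.1,"ty":2.3,"tz":0,"rx":0,"ry":0,"rz":-0.122,"claw":255}
    - {"tx":0,"ty":2.3,"tz":0,"rx":0,"ry":0,"rz":-0.122,"claw":255}
    - {"tx":0,"ty":2.2,"tz":0,"rx":0,"ry":0,"rz":-0.122,"claw":255}
    - {"tx":0,"ty":0,"tz":0,"rx":0,"ry":0,"rz":0,"claw":255}
    - {"tx":0,"ty":0,"tz":0,"rx":0,"ry":0,"rz":0,"claw":255}

```text
time: 6.0
tcp_pos: [0.4911, 0.1467, 0.1629]
orientation: [3.086, 0.585, -0.001]
ft_force: [0.7, -0.5, -1.2]
finger_gap: 0.253
```

```bash
python3 - <<'E'
from h import *
b=snapshot("scene");o=get_obs();p=o["tcp_pos"];print(p,o["orientation"],o["ft_force"],o["wrist_torque"])
u,v=proj(b,p-[0,0,.06])[0];print(u,v);u=int(u);v=int(v)
save(b,"dial1.png",(u-35,v-35,70,70),7)
P=cloud(b)
for z0,z1 in((.098,.125),(.06,.09),(.045,.058)):
    Q=sel(P,p[:2],.05,z0,z1);print(len(Q),[np.round(a,1) for a in cv2.minAreaRect((Q[:,:2]*1000).astype(np.float32))])
E
```

```text
[0.49119443 0.14615345 0.16290487] [ 3.08655156e+00  5.83030804e-01 -1.20635939e-03] [ 0.48171895  0.56645485 -2.26731536] [-0.00077985  0.03098366 -0.01028141]
272.2425628527653 182.0836905961788
171 [array([490.5, 147.2]), array([56.2, 28.6]), np.float64(23.3)]
96 [array([489.2, 154.2]), array([35.1, 16.7]), np.float64(20.4)]
54 [array([488.7, 153.3]), array([39.8, 30. ]), np.float64(25.7)]
```

View pics/dial1.png

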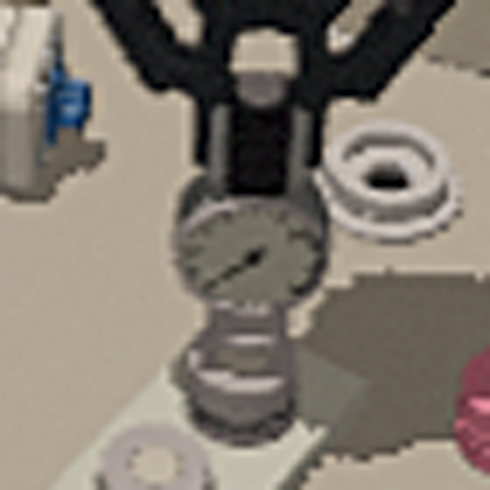

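The dial reads clearly: needle at lower left, meaning 0 with the pin out. The gauge is centred over the right-hand plug, so I'll descend and feel for the rim.

Call:
send_rows:
  steps:
    - {"tx":0,"ty":0,"tz":-0.2,"rx":0,"ry":0,"rz":0,"claw":255}
    - {"tx":0,"ty":0,"tz":-0.2,"rx":0,"ry":0,"rz":0,"claw":255}
    - {"tx":0,"ty":0,"tz":-0.2,"rx":0,"ry":0,"rz":0,"claw":255}
    - {"tx":0,"ty":0,"tz":-0.2,"rx":0,"ry":0,"rz":0,"claw":255}
    - {"tx":0,"ty":0,"tz":-0.05,"rx":0,"ry":0,"rz":0,"claw":255}
    - {"tx":0,"ty":0,"tz":-0.05,"rx":0,"ry":0,"rz":0,"claw":255}
    - {"tx":0,"ty":0,"tz":-0.05,"rx":0,"ry":0,"rz":0,"claw":255}
    - {"tx":0,"ty":0,"tz":-0.05,"rx":0,"ry":0,"rz":0,"claw":255}
    - {"tx":0,"ty":0,"tz":-0.05,"rx":0,"ry":0,"rz":0,"claw":255}
    - {"tx":0,"ty":0,"tz":-0.05,"rx":0,"ry":0,"rz":0,"claw":255}
    - {"tx":0,"ty":0,"tz":-0.05,"rx":0,"ry":0,"rz":0,"claw":255}
    - {"tx":0,"ty":0,"tz":-0.05,"rx":0,"ry":0,"rz":0,"claw":255}

```text
time: 7.25
tcp_pos: [0.4915, 0.1465, 0.1512]
orientation: [3.087, 0.581, 0.0]
ft_force: [-0.1, -0.7, 0.8]
finger_gap: 0.251
```

```bash
cat > st.py <<'E'
from h import *
F=[]
for i in range(3): snapshot("top"); o=get_obs();F.append(np.r_[o["tcp_pos"],o["ft_force"]])
print(np.round(F,4),o["time"],o["orientation"])
E
python3 st.py
```

```text
[[ 0.4915  0.1465  0.1511 -0.0872 -0.6796 -0.6008]
 [ 0.4915  0.1465  0.1511 -0.5344  1.0402  0.0583]
 [ 0.4915  0.1465  0.1511 -0.3493 -0.1905 -0.4772]] 7.4 [-3.08740230e+00 -5.80939153e-01 -2.53033265e-04]
```

Call:
send_rows:
  steps:
    - {"tx":0,"ty":0,"tz":-0.05,"rx":0,"ry":0,"rz":0,"claw":255}
    - {"tx":0,"ty":0,"tz":-0.05,"rx":0,"ry":0,"rz":0,"claw":255}
    - {"tx":0,"ty":0,"tz":-0.05,"rx":0,"ry":0,"rz":0,"claw":255}
    - {"tx":0,"ty":0,"tz":-0.05,"rx":0,"ry":0,"rz":0,"claw":255}
    - {"tx":0,"ty":0,"tz":0,"rx":0,"ry":0,"rz":0,"claw":255}

```text
time: 7.9
tcp_pos: [0.4916, 0.1465, 0.1491]
orientation: [-3.087, -0.581, -0.0]
ft_force: [-0.3, -0.5, 1.6]
finger_gap: 0.251
```

```bash
python3 st.py
```

```text
[[ 0.4916  0.1465  0.1491 -1.6014 -0.5146  1.9353]
 [ 0.4915  0.1465  0.1491 -0.5661 -0.4485  1.9107]
 [ 0.4916  0.1465  0.1491 -1.2717 -0.2179  2.0896]] 8.05 [-3.08734076e+00 -5.81064426e-01 -3.79003196e-04]
```

Call:
send_rows:
  steps:
    - {"tx":0,"ty":0,"tz":-0.03,"rx":0,"ry":0,"rz":0,"claw":255}
    - {"tx":0,"ty":0,"tz":-0.03,"rx":0,"ry":0,"rz":0,"claw":255}
    - {"tx":0,"ty":0,"tz":-0.03,"rx":0,"ry":0,"rz":0,"claw":255}
    - {"tx":0,"ty":0,"tz":0,"rx":0,"ry":0,"rz":0,"claw":255}

```text
time: 8.45
tcp_pos: [0.4916, 0.1465, 0.1482]
orientation: [-3.087, -0.581, -0.0]
ft_force: [-0.1, -0.1, 1.4]
finger_gap: 0.251
```

```bash
python3 st.py
```

```text
[[ 0.4915  0.1465  0.1482 -0.5071  0.4187  3.3674]
 [ 0.4916  0.1465  0.1482 -1.2743 -1.1651  2.8407]
 [ 0.4916  0.1465  0.1482 -0.6244 -0.6058  2.3331]] 8.6 [-3.08739212e+00 -5.80951504e-01 -2.98768052e-04]
```

Call:
send_rows:
  steps:
    - {"tx":0,"ty":0,"tz":-0.03,"rx":0,"ry":0,"rz":0,"claw":255}
    - {"tx":0,"ty":0,"tz":-0.03,"rx":0,"ry":0,"rz":0,"claw":255}
    - {"tx":0,"ty":0,"tz":-0.03,"rx":0,"ry":0,"rz":0,"claw":255}
    - {"tx":0,"ty":0,"tz":-0.03,"rx":0,"ry":0,"rz":0,"claw":255}
    - {"tx":0,"ty":0,"tz":0,"rx":0,"ry":0,"rz":0,"claw":255}

```text
time: 9.1
tcp_pos: [0.4916, 0.1465, 0.1481]
orientation: [-3.087, -0.581, -0.002]
ft_force: [-4.5, -0.7, 10.0]
finger_gap: 0.251
```

```bash
python3 st.py
```

```text
[[ 0.4916  0.1465  0.1481 -2.9616 -1.1428  9.4406]
 [ 0.4916  0.1465  0.1481 -2.4419 -0.6161 10.0783]
 [ 0.4916  0.1465  0.1481 -2.5883 -1.3602  8.8489]] 9.25 [-3.08721468e+00 -5.80973279e-01 -1.72677101e-03]
```

The foot is on the rim, pressed with about 12 N. Now I'll read the dial.

```bash
cat > dial.py <<'E'
import sys
from h import *
b=snapshot("scene");o=get_obs();p=o["tcp_pos"]
print(np.round(p,4),np.round(o["ft_force"],1),o["time"])
u,v=proj(b,p-[0,0,.06])[0].astype(int)
save(b,sys.argv[1],(u-25,v-20,50,40),10)
E
python3 dial.py d1.png
```

```text
[0.4916 0.1465 0.1481] [-2.5 -1.7  9.3] 9.3
```

View pics/d1.png

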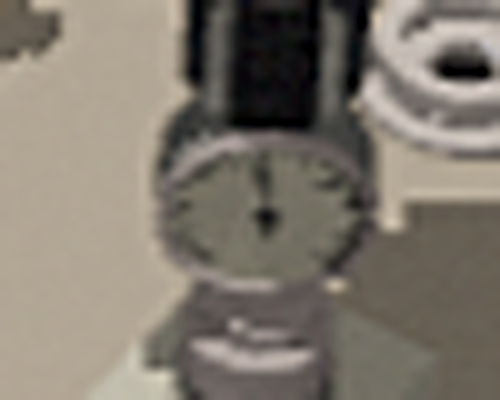

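Call:
send_rows:
  steps:
    - {"tx":0,"ty":0,"tz":0,"rx":0,"ry":0,"rz":0,"claw":255}
    - {"tx":0,"ty":0,"tz":0,"rx":0,"ry":0,"rz":0,"claw":255}
    - {"tx":0,"ty":0,"tz":0,"rx":0,"ry":0,"rz":0,"claw":255}
    - {"tx":0,"ty":0,"tz":0,"rx":0,"ry":0,"rz":0,"claw":255}

```text
time: 9.7
tcp_pos: [0.4916, 0.1466, 0.1481]
orientation: [-3.087, -0.581, -0.002]
ft_force: [-2.9, -0.3, 10.5]
finger_gap: 0.251
```

The needle stands straight up (about 2.3), so the right-hand plug is good. On to the middle one.

Call:
send_rows:
  steps:
    - {"tx":0,"ty":0,"tz":0.3,"rx":0,"ry":0,"rz":0,"claw":255}
    - {"tx":0,"ty":0,"tz":1.2,"rx":0,"ry":0,"rz":0,"claw":255}
    - {"tx":0,"ty":0,"tz":1.5,"rx":0,"ry":0,"rz":0,"claw":255}
    - {"tx":0.35,"ty":2.0,"tz":0,"rx":0,"ry":0,"rz":0,"claw":255}
    - {"tx":0.35,"ty":2.05,"tz":0,"rx":0,"ry":0,"rz":0,"claw":255}
    - {"tx":0.36,"ty":2.0,"tz":0,"rx":0,"ry":0,"rz":0,"claw":255}
    - {"tx":0,"ty":0,"tz":0,"rx":0,"ry":0,"rz":0,"claw":255}
    - {"tx":0,"ty":0,"tz":-1.2,"rx":0,"ry":0,"rz":0,"claw":255}
    - {"tx":0,"ty":0,"tz":-1.2,"rx":0,"ry":0,"rz":0,"claw":255}
    - {"tx":0,"ty":0,"tz":-0.5,"rx":0,"ry":0,"rz":0,"claw":255}
    - {"tx":0,"ty":0,"tz":-0.1,"rx":0,"ry":0,"rz":0,"claw":255}
    - {"tx":0,"ty":0,"tz":0,"rx":0,"ry":0,"rz":0,"claw":255}

```text
time: 10.9
tcp_pos: [0.5019, 0.2064, 0.1465]
orientation: [3.087, 0.58, -0.002]
ft_force: [0.2, 0.5, -1.3]
finger_gap: 0.246
```

```bash
python3 st.py
```

```text
[[ 0.5022  0.2066  0.1469  0.9401  0.329  -2.5978]
 [ 0.5024  0.2068  0.1472 -0.0804 -0.2912 -2.0728]
 [ 0.5025  0.2069  0.1474  0.7862 -0.6173 -2.2687]] 11.05 [-3.08734599e+00 -5.80425604e-01 -1.49348543e-03]
```

Call:
send_rows:
  steps:
    - {"tx":0,"ty":0,"tz":-0.1,"rx":0,"ry":0,"rz":0,"claw":255}
    - {"tx":0,"ty":0,"tz":-0.1,"rx":0,"ry":0,"rz":0,"claw":255}
    - {"tx":0,"ty":0,"tz":-0.1,"rx":0,"ry":0,"rz":0,"claw":255}
    - {"tx":0,"ty":0,"tz":-0.05,"rx":0,"ry":0,"rz":0,"claw":255}
    - {"tx":0,"ty":0,"tz":-0.05,"rx":0,"ry":0,"rz":0,"claw":255}
    - {"tx":0,"ty":0,"tz":-0.05,"rx":0,"ry":0,"rz":0,"claw":255}
    - {"tx":0,"ty":0,"tz":-0.05,"rx":0,"ry":0,"rz":0,"claw":255}
    - {"tx":0,"ty":0,"tz":-0.05,"rx":0,"ry":0,"rz":0,"claw":255}
    - {"tx":0,"ty":0,"tz":-0.05,"rx":0,"ry":0,"rz":0,"claw":255}
    - {"tx":0,"ty":0,"tz":-0.05,"rx":0,"ry":0,"rz":0,"claw":255}
    - {"tx":0,"ty":0,"tz":0,"rx":0,"ry":0,"rz":0,"claw":255}

```text
time: 12.15
tcp_pos: [0.5023, 0.207, 0.1406]
orientation: [-3.087, -0.581, -0.001]
ft_force: [0.8, 0.7, 1.8]
finger_gap: 0.25
```

```bash
python3 st.py
```

```text
[[ 0.5022  0.2071  0.1406 -0.7654  0.0738  0.4058]
 [ 0.5023  0.207   0.1406  0.1048  0.4978  1.6909]
 [ 0.5023  0.207   0.1406  0.3274  0.3545  0.9183]] 12.3 [-3.08731709e+00 -5.80955111e-01 -6.81634039e-04]
```

Call:
send_rows:
  steps:
    - {"tx":0,"ty":0,"tz":-0.03,"rx":0,"ry":0,"rz":0,"claw":255}
    - {"tx":0,"ty":0,"tz":-0.03,"rx":0,"ry":0,"rz":0,"claw":255}
    - {"tx":0,"ty":0,"tz":-0.03,"rx":0,"ry":0,"rz":0,"claw":255}
    - {"tx":0,"ty":0,"tz":-0.03,"rx":0,"ry":0,"rz":0,"claw":255}
    - {"tx":0,"ty":0,"tz":-0.03,"rx":0,"ry":0,"rz":0,"claw":255}
    - {"tx":0,"ty":0,"tz":0,"rx":0,"ry":0,"rz":0,"claw":255}

```text
time: 12.9
tcp_pos: [0.5023, 0.207, 0.1392]
orientation: [-3.087, -0.581, -0.001]
ft_force: [0.4, 0.4, 4.6]
finger_gap: 0.251
```

```bash
python3 st.py
```

```text
[[ 0.5022  0.207   0.1392  0.1341 -0.963   4.2434]
 [ 0.5022  0.207   0.1392 -0.3689 -0.2853  3.9487]
 [ 0.5022  0.207   0.1392 -0.0684 -0.4421  3.6449]] 13.05 [-3.08727891e+00 -5.81023457e-01 -8.48030232e-04]
```

Call:
send_rows:
  steps:
    - {"tx":0,"ty":0,"tz":-0.03,"rx":0,"ry":0,"rz":0,"claw":255}
    - {"tx":0,"ty":0,"tz":-0.03,"rx":0,"ry":0,"rz":0,"claw":255}
    - {"tx":0,"ty":0,"tz":-0.03,"rx":0,"ry":0,"rz":0,"claw":255}
    - {"tx":0,"ty":0,"tz":0,"rx":0,"ry":0,"rz":0,"claw":255}

```text
time: 13.45
tcp_pos: [0.5023, 0.2071, 0.1391]
orientation: [-3.087, -0.581, -0.002]
ft_force: [-0.8, -0.7, 9.0]
finger_gap: 0.25
```

```bash
python3 st.py
```

```text
[[ 0.5023  0.2071  0.1391 -2.2509 -0.9339  9.5395]
 [ 0.5023  0.2071  0.1391 -1.092  -0.2093  9.1881]
 [ 0.5023  0.2071  0.1391 -1.1677 -0.7769  9.3334]] 13.6 [-3.08708128e+00 -5.80914862e-01 -1.72953290e-03]
```

The foot is seated, pressed with about 11.6 N.

```bash
python3 dial.py d2.png
```

```text
[0.5023 0.2071 0.1392] [-1.9 -0.7  9.1] 13.65
```

View pics/d2.png

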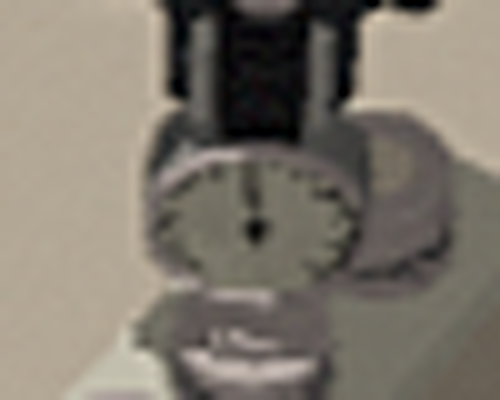

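Call:
send_rows:
  steps:
    - {"tx":0,"ty":0,"tz":0,"rx":0,"ry":0,"rz":0,"claw":255}
    - {"tx":0,"ty":0,"tz":0,"rx":0,"ry":0,"rz":0,"claw":255}
    - {"tx":0,"ty":0,"tz":0,"rx":0,"ry":0,"rz":0,"claw":255}
    - {"tx":0,"ty":0,"tz":0,"rx":0,"ry":0,"rz":0,"claw":255}

```text
time: 14.05
tcp_pos: [0.5023, 0.2071, 0.1391]
orientation: [-3.087, -0.581, -0.002]
ft_force: [-1.3, -0.4, 8.9]
finger_gap: 0.247
```

The needle stands straight up again, so the middle plug is good. On to the left-hand plug.

Call:
send_rows:
  steps:
    - {"tx":0,"ty":0,"tz":0.3,"rx":0,"ry":0,"rz":0,"claw":255}
    - {"tx":0,"ty":0,"tz":1.2,"rx":0,"ry":0,"rz":0,"claw":255}
    - {"tx":0,"ty":0,"tz":1.7,"rx":0,"ry":0,"rz":0,"claw":255}
    - {"tx":0.38,"ty":2.0,"tz":0,"rx":0,"ry":0,"rz":0,"claw":255}
    - {"tx":0.38,"ty":2.05,"tz":0,"rx":0,"ry":0,"rz":0,"claw":255}
    - {"tx":0.36,"ty":2.05,"tz":0,"rx":0,"ry":0,"rz":0,"claw":255}
    - {"tx":0,"ty":0,"tz":0,"rx":0,"ry":0,"rz":0,"claw":255}
    - {"tx":0,"ty":0,"tz":-0.8,"rx":0,"ry":0,"rz":0,"claw":255}
    - {"tx":0,"ty":0,"tz":-0.7,"rx":0,"ry":0,"rz":0,"claw":255}
    - {"tx":0,"ty":0,"tz":-0.1,"rx":0,"ry":0,"rz":0,"claw":255}
    - {"tx":0,"ty":0,"tz":0,"rx":0,"ry":0,"rz":0,"claw":255}
    - {"tx":0,"ty":0,"tz":0,"rx":0,"ry":0,"rz":0,"claw":255}

```text
time: 15.25
tcp_pos: [0.5133, 0.2675, 0.1541]
orientation: [3.088, 0.58, -0.0]
ft_force: [-0.9, 0.4, -0.8]
finger_gap: 0.248
```

```bash
python3 st.py
```

```text
[[ 0.5135  0.2677  0.1543 -0.1945  0.3874 -1.9669]
 [ 0.5135  0.2678  0.1544  0.1281 -0.389  -1.74  ]
 [ 0.5135  0.2679  0.1544 -0.1887  0.5277 -2.158 ]] 15.4 [-3.08724987e+00 -5.80496088e-01 -1.12968507e-03]
```

Call:
send_rows:
  steps:
    - {"tx":0,"ty":0,"tz":-0.1,"rx":0,"ry":0,"rz":0,"claw":255}
    - {"tx":0,"ty":0,"tz":-0.1,"rx":0,"ry":0,"rz":0,"claw":255}
    - {"tx":0,"ty":0,"tz":-0.1,"rx":0,"ry":0,"rz":0,"claw":255}
    - {"tx":0,"ty":0,"tz":-0.05,"rx":0,"ry":0,"rz":0,"claw":255}
    - {"tx":0,"ty":0,"tz":-0.05,"rx":0,"ry":0,"rz":0,"claw":255}
    - {"tx":0,"ty":0,"tz":-0.05,"rx":0,"ry":0,"rz":0,"claw":255}
    - {"tx":0,"ty":0,"tz":-0.05,"rx":0,"ry":0,"rz":0,"claw":255}
    - {"tx":0,"ty":0,"tz":-0.05,"rx":0,"ry":0,"rz":0,"claw":255}
    - {"tx":0,"ty":0,"tz":-0.05,"rx":0,"ry":0,"rz":0,"claw":255}
    - {"tx":0,"ty":0,"tz":-0.05,"rx":0,"ry":0,"rz":0,"claw":255}
    - {"tx":0,"ty":0,"tz":-0.05,"rx":0,"ry":0,"rz":0,"claw":255}
    - {"tx":0,"ty":0,"tz":0,"rx":0,"ry":0,"rz":0,"claw":255}

```text
time: 16.6
tcp_pos: [0.5134, 0.2681, 0.1473]
orientation: [-3.087, -0.581, -0.001]
ft_force: [-0.7, 0.5, 2.6]
finger_gap: 0.248
```

```bash
python3 st.py
```

```text
[[ 0.5134  0.268   0.1473 -0.4423  0.2769  2.7891]
 [ 0.5134  0.268   0.1473 -0.6883 -0.3972  2.6383]
 [ 0.5134  0.268   0.1472 -1.3965 -0.8135  4.8192]] 16.75 [-3.08725994e+00 -5.80965956e-01 -5.56056353e-04]
```

Call:
send_rows:
  steps:
    - {"tx":0,"ty":0,"tz":-0.03,"rx":0,"ry":0,"rz":0,"claw":255}
    - {"tx":0,"ty":0,"tz":-0.03,"rx":0,"ry":0,"rz":0,"claw":255}
    - {"tx":0,"ty":0,"tz":-0.03,"rx":0,"ry":0,"rz":0,"claw":255}
    - {"tx":0,"ty":0,"tz":-0.03,"rx":0,"ry":0,"rz":0,"claw":255}
    - {"tx":0,"ty":0,"tz":-0.03,"rx":0,"ry":0,"rz":0,"claw":255}
    - {"tx":0,"ty":0,"tz":0,"rx":0,"ry":0,"rz":0,"claw":255}

```text
time: 17.35
tcp_pos: [0.5134, 0.2681, 0.1457]
orientation: [-3.087, -0.581, -0.001]
ft_force: [-1.5, -0.9, 5.2]
finger_gap: 0.25
```

```bash
python3 st.py
```

```text
[[ 0.5134  0.268   0.1457 -1.3441  0.8541  4.9933]
 [ 0.5134  0.268   0.1457 -1.573  -0.149   5.6257]
 [ 0.5134  0.2681  0.1457 -0.856  -0.5527  4.6777]] 17.5 [-3.08723623e+00 -5.80948242e-01 -6.60191291e-04]
```

Call:
send_rows:
  steps:
    - {"tx":0,"ty":0,"tz":-0.03,"rx":0,"ry":0,"rz":0,"claw":255}
    - {"tx":0,"ty":0,"tz":-0.03,"rx":0,"ry":0,"rz":0,"claw":255}
    - {"tx":0,"ty":0,"tz":-0.03,"rx":0,"ry":0,"rz":0,"claw":255}
    - {"tx":0,"ty":0,"tz":0,"rx":0,"ry":0,"rz":0,"claw":255}

```text
time: 17.9
tcp_pos: [0.5134, 0.2681, 0.1457]
orientation: [-3.087, -0.581, -0.002]
ft_force: [-2.0, -0.7, 9.5]
finger_gap: 0.249
```

```bash
python3 st.py
```

```text
[[ 0.5134  0.2681  0.1457 -2.6423 -0.7607  8.976 ]
 [ 0.5134  0.2681  0.1457 -1.813  -1.2158  7.8804]
 [ 0.5134  0.2681  0.1457 -2.7317 -1.5113  8.3592]] 18.05 [-3.08698530e+00 -5.80989885e-01 -1.65198516e-03]
```

Call:
send_rows:
  steps:
    - {"tx":0,"ty":0,"tz":-0.03,"rx":0,"ry":0,"rz":0,"claw":255}
    - {"tx":0,"ty":0,"tz":0,"rx":0,"ry":0,"rz":0,"claw":255}
    - {"tx":0,"ty":0,"tz":0,"rx":0,"ry":0,"rz":0,"claw":255}
    - {"tx":0,"ty":0,"tz":0,"rx":0,"ry":0,"rz":0,"claw":255}
    - {"tx":0,"ty":0,"tz":0,"rx":0,"ry":0,"rz":0,"claw":255}
    - {"tx":0,"ty":0,"tz":0,"rx":0,"ry":0,"rz":0,"claw":255}
    - {"tx":0,"ty":0,"tz":0,"rx":0,"ry":0,"rz":0,"claw":255}

```text
time: 18.75
tcp_pos: [0.5134, 0.2681, 0.1457]
orientation: [-3.087, -0.581, -0.002]
ft_force: [-2.9, -0.5, 10.7]
finger_gap: 0.247
```

```bash
python3 dial.py d3.png
```

```text
[0.5134 0.2681 0.1457] [-1.6 -1.2  9.5] 18.8
```

View pics/d3.png

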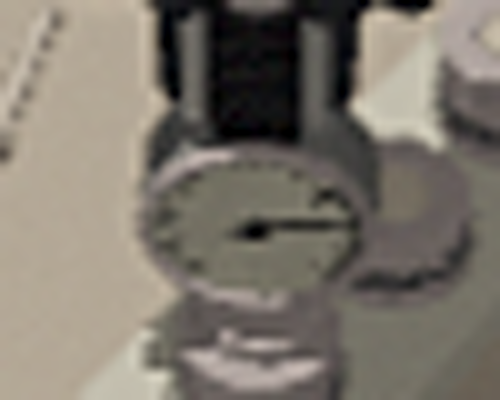

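The needle points right, past the bold mark (about 3.9), so the left-hand plug is hard by its own reading, held for more than 0.7 s. The gauge goes back to its stand at the pose where I picked it up.

Call:
send_rows:
  steps:
    - {"tx":0,"ty":0,"tz":0.3,"rx":0,"ry":0,"rz":0,"claw":255}
    - {"tx":0,"ty":0,"tz":1.5,"rx":0,"ry":0,"rz":0,"claw":255}
    - {"tx":0,"ty":0,"tz":2.2,"rx":0,"ry":0,"rz":0,"claw":255}
    - {"tx":-0.2,"ty":-2.0,"tz":0,"rx":0,"ry":0,"rz":0.09,"claw":255}
    - {"tx":-0.3,"ty":-3.5,"tz":0,"rx":0,"ry":0,"rz":0.1,"claw":255}
    - {"tx":-0.4,"ty":-3.5,"tz":0,"rx":0,"ry":0,"rz":0.11,"claw":255}
    - {"tx":-0.4,"ty":-3.5,"tz":0,"rx":0,"ry":0,"rz":0.11,"claw":255}
    - {"tx":-0.4,"ty":-3.5,"tz":0,"rx":0,"ry":0,"rz":0.11,"claw":255}
    - {"tx":-0.4,"ty":-3.5,"tz":0,"rx":0,"ry":0,"rz":0.11,"claw":255}
    - {"tx":-0.3,"ty":-3.5,"tz":0,"rx":0,"ry":0,"rz":0.11,"claw":255}
    - {"tx":-0.3,"ty":-3.5,"tz":0,"rx":0,"ry":0,"rz":0.11,"claw":255}
    - {"tx":0,"ty":-1.6,"tz":0,"rx":0,"ry":0,"rz":0,"claw":255}

```text
time: 20.0
tcp_pos: [0.4849, -0.0157, 0.1829]
orientation: [-2.573, -1.8, 0.005]
ft_force: [-0.5, 0.5, -2.6]
finger_gap: 0.25
```

Call:
send_rows:
  steps:
    - {"tx":0,"ty":0,"tz":0,"rx":0,"ry":0,"rz":0,"claw":255}
    - {"tx":0,"ty":0,"tz":0,"rx":0,"ry":0,"rz":0,"claw":255}

```text
time: 20.2
tcp_pos: [0.4858, -0.0131, 0.1834]
orientation: [-2.573, -1.8, 0.002]
ft_force: [0.1, 0.6, -2.7]
finger_gap: 0.248
```

```bash
python3 st.py
```

```text
[[ 0.486  -0.0126  0.1835  0.1768  0.258  -2.9144]
 [ 0.4861 -0.0122  0.1837  0.7934 -0.2523 -2.5555]
 [ 0.4862 -0.0121  0.1838  0.0107 -0.8091 -1.9576]] 20.35 [-2.57138390e+00 -1.80363831e+00  8.55955483e-04]
```

Call:
send_rows:
  steps:
    - {"tx":0.03,"ty":-0.05,"tz":-1.5,"rx":0,"ry":0,"rz":0,"claw":255}
    - {"tx":0,"ty":0,"tz":-1.5,"rx":0,"ry":0,"rz":0,"claw":255}
    - {"tx":0,"ty":0,"tz":-1.2,"rx":0,"ry":0,"rz":0,"claw":255}
    - {"tx":0,"ty":0,"tz":-1.0,"rx":0,"ry":0,"rz":0,"claw":255}
    - {"tx":0,"ty":0,"tz":-0.6,"rx":0,"ry":0,"rz":0,"claw":255}
    - {"tx":0,"ty":0,"tz":-0.4,"rx":0,"ry":0,"rz":0,"claw":255}
    - {"tx":0,"ty":0,"tz":-0.3,"rx":0,"ry":0,"rz":0,"claw":255}
    - {"tx":0,"ty":0,"tz":-0.2,"rx":0,"ry":0,"rz":0,"claw":255}
    - {"tx":0,"ty":0,"tz":-0.1,"rx":0,"ry":0,"rz":0,"claw":255}
    - {"tx":0,"ty":0,"tz":0,"rx":0,"ry":0,"rz":0,"claw":255}

```text
time: 21.35
tcp_pos: [0.4867, -0.0136, 0.1165]
orientation: [2.573, 1.802, 0.0]
ft_force: [0.4, 0.3, -2.6]
finger_gap: 0.251
```

```bash
python3 st.py
```

```text
[[ 0.4868 -0.0136  0.1166  0.4144  0.191  -1.8749]
 [ 0.4868 -0.0136  0.1166  0.5018  0.1119 -1.9786]
 [ 0.4868 -0.0136  0.1166  0.5957  0.1513 -2.7473]] 21.5 [2.57303707e+00 1.80199376e+00 7.06600083e-04]
```

No side force, so the foot is inside the recess, with 3.4 mm still to go down. I'll nudge y by +0.9 mm and lower slowly.

Call:
send_rows:
  steps:
    - {"tx":0,"ty":0.09,"tz":-0.1,"rx":0,"ry":0,"rz":0,"claw":255}
    - {"tx":0,"ty":0,"tz":-0.1,"rx":0,"ry":0,"rz":0,"claw":255}
    - {"tx":0,"ty":0,"tz":-0.06,"rx":0,"ry":0,"rz":0,"claw":255}
    - {"tx":0,"ty":0,"tz":-0.04,"rx":0,"ry":0,"rz":0,"claw":255}
    - {"tx":0,"ty":0,"tz":-0.04,"rx":0,"ry":0,"rz":0,"claw":255}
    - {"tx":0,"ty":0,"tz":-0.03,"rx":0,"ry":0,"rz":0,"claw":255}
    - {"tx":0,"ty":0,"tz":0,"rx":0,"ry":0,"rz":0,"claw":255}
    - {"tx":0,"ty":0,"tz":0,"rx":0,"ry":0,"rz":0,"claw":255}

```text
time: 22.3
tcp_pos: [0.4867, -0.0127, 0.1131]
orientation: [2.573, 1.802, 0.001]
ft_force: [-1.9, -0.5, 5.1]
finger_gap: 0.253
```

```bash
python3 st.py
```

```text
[[ 0.4867 -0.0127  0.1131 -2.0663 -1.0543  5.8767]
 [ 0.4867 -0.0127  0.1131 -1.7284 -0.6787  4.8724]
 [ 0.4867 -0.0127  0.1132 -2.5623 -0.2079  6.4669]] 22.45 [2.57287649e+00 1.80194237e+00 6.29185268e-04]
```

Call:
send_rows:
  steps:
    - {"tx":0,"ty":0,"tz":0.05,"rx":0,"ry":0,"rz":0,"claw":180}
    - {"tx":0,"ty":0,"tz":0,"rx":0,"ry":0,"rz":0,"claw":130}
    - {"tx":0,"ty":0,"tz":0,"rx":0,"ry":0,"rz":0,"claw":80}
    - {"tx":0,"ty":0,"tz":0,"rx":0,"ry":0,"rz":0,"claw":0}
    - {"tx":0,"ty":0,"tz":0,"rx":0,"ry":0,"rz":0,"claw":0}
    - {"tx":0,"ty":0,"tz":0,"rx":0,"ry":0,"rz":0,"claw":0}
    - {"tx":0,"ty":0,"tz":0,"rx":0,"ry":0,"rz":0,"claw":0}
    - {"tx":0,"ty":0,"tz":1,"rx":0,"ry":0,"rz":0,"claw":0}
    - {"tx":0,"ty":0,"tz":2,"rx":0,"ry":0,"rz":0,"claw":0}
    - {"tx":0,"ty":0,"tz":3,"rx":0,"ry":0,"rz":0,"claw":0}
    - {"tx":0,"ty":0,"tz":3,"rx":0,"ry":0,"rz":0,"claw":0}

```text
time: 23.55
tcp_pos: [0.4863, -0.0126, 0.2045]
orientation: [-2.573, -1.802, 0.001]
ft_force: [0.1, 0.2, 0.9]
finger_gap: 1.002
```

```bash
python3 - <<'E'
from h import *
for n in("top","scene"):
    s=snapshot(n);P=cloud(s)
    Q=sel(P,(.483,.43),.105,.012,.025);Q=Q[Q[:,1]>.345]
    # drop rack points: rack corner lies at y<.32
    print(n,len(Q),[np.round(a,1) for a in cv2.minAreaRect((Q[:,:2]*1000).astype(np.float32))])
    for nm,c,r,z0,z1 in(("grip",(.486,-.012),.05,.1,.14),("dial",(.486,-.012),.05,.045,.092)):
        q=sel(P,c,r,z0,z1)
        if len(q)>5:print(nm,len(q),q[:,2].max().round(4),[np.round(a,1) for a in cv2.minAreaRect((q[:,:2]*1000).astype(np.float32))])
    q=sel(P,(.5135,.268),.03,.03,.06);print("plug",len(q),np.round(cv2.minEnclosingCircle((q[:,:2]*1000).astype(np.float32))[0],1))
s=snapshot("top");print([np.round(at_z(s,u/1.5,v/1.5,.021),3) for u,v in((227,277),(270,284),(251,378),(203,371))])
E
```

```text
top 277 [array([486.5, 429.8]), array([ 92.3, 174.4]), np.float64(79.9)]
grip 26 0.1354 [array([479. ,  -8.7]), array([20.3, 13. ]), np.float64(32.9)]
dial 83 0.0911 [array([486.7, -10.9]), array([55.8, 26.8]), np.float64(69.6)]
plug 218 [513.7 268.1]
scene 409 [array([487.3, 427.7]), array([ 92., 175.]), np.float64(78.6)]
grip 120 0.1374 [array([488.2, -12.1]), array([24.9, 24. ]), np.float64(70.9)]
dial 221 0.0915 [array([487.1, -11.8]), array([59.4, 28.6]), np.float64(70.6)]
plug 217 [513.6 267.8]
[array([0.574, 0.442, 0.021]), array([0.561, 0.365, 0.021]), array([0.394, 0.396, 0.021]), array([0.406, 0.483, 0.021])]
```

Call:
send_rows:
  steps:
    - {"tx":0.2,"ty":2.0,"tz":0,"rx":0,"ry":0,"rz":-0.13,"claw":0}
    - {"tx":0.25,"ty":2.6,"tz":0,"rx":0,"ry":0,"rz":-0.13,"claw":0}
    - {"tx":0.25,"ty":2.6,"tz":0,"rx":0,"ry":0,"rz":-0.13,"claw":0}
    - {"tx":0.25,"ty":2.6,"tz":0,"rx":0,"ry":0,"rz":-0.13,"claw":0}
    - {"tx":0.25,"ty":2.6,"tz":0,"rx":0,"ry":0,"rz":-0.13,"claw":0}
    - {"tx":0.25,"ty":2.6,"tz":0,"rx":0,"ry":0,"rz":-0.13,"claw":0}
    - {"tx":0.25,"ty":2.6,"tz":0,"rx":0,"ry":0,"rz":-0.13,"claw":0}
    - {"tx":0.25,"ty":2.6,"tz":0,"rx":0,"ry":0,"rz":-0.13,"claw":0}
    - {"tx":0.25,"ty":2.6,"tz":0,"rx":0,"ry":0,"rz":-0.13,"claw":0}
    - {"tx":0.25,"ty":2.6,"tz":0,"rx":0,"ry":0,"rz":-0.13,"claw":0}
    - {"tx":0.25,"ty":2.6,"tz":0,"rx":0,"ry":0,"rz":-0.105,"claw":0}
    - {"tx":0,"ty":0,"tz":0,"rx":0,"ry":0,"rz":0,"claw":0}

```text
time: 24.9
tcp_pos: [0.5131, 0.27, 0.2017]
orientation: [-3.129, 0.283, 0.002]
ft_force: [0.2, 0.3, 0.6]
finger_gap: 0.996
```

Call:
send_rows:
  steps:
    - {"tx":0,"ty":-0.15,"tz":-3,"rx":0,"ry":0,"rz":0,"claw":0}
    - {"tx":0,"ty":0,"tz":-3,"rx":0,"ry":0,"rz":0,"claw":0}
    - {"tx":0,"ty":0,"tz":-3,"rx":0,"ry":0,"rz":0,"claw":0}
    - {"tx":0,"ty":0,"tz":-2.5,"rx":0,"ry":0,"rz":0,"claw":0}
    - {"tx":0,"ty":0,"tz":-1.5,"rx":0,"ry":0,"rz":0,"claw":0}
    - {"tx":0,"ty":0,"tz":0,"rx":0,"ry":0,"rz":0,"claw":0}
    - {"tx":0,"ty":0,"tz":0,"rx":0,"ry":0,"rz":0,"claw":0}
    - {"tx":0,"ty":0,"tz":0,"rx":0,"ry":0,"rz":0,"claw":0}

```text
time: 25.7
tcp_pos: [0.5143, 0.2659, 0.0742]
orientation: [-3.128, 0.287, -0.002]
ft_force: [0.5, 0.2, 0.1]
finger_gap: 1.003
```

Call:
send_rows:
  steps:
    - {"tx":-0.05,"ty":0.2,"tz":-1.2,"rx":0,"ry":0,"rz":0,"claw":0}
    - {"tx":0,"ty":0,"tz":-1.0,"rx":0,"ry":0,"rz":0,"claw":0}
    - {"tx":0,"ty":0,"tz":-0.8,"rx":0,"ry":0,"rz":0,"claw":0}
    - {"tx":0,"ty":0,"tz":-0.3,"rx":0,"ry":0,"rz":0,"claw":0}
    - {"tx":0,"ty":0,"tz":0,"rx":0,"ry":0,"rz":0,"claw":0}
    - {"tx":0,"ty":0,"tz":0,"rx":0,"ry":0,"rz":0,"claw":0}
  force: 35

```text
time: 26.3
tcp_pos: [0.5131, 0.2679, 0.0401]
orientation: [3.128, -0.287, -0.0]
ft_force: [0.0, -0.2, 0.3]
finger_gap: 0.998
```

```bash
python3 st.py
```

```text
[[ 0.5133  0.268   0.0403 -0.6594 -0.097  -0.9581]
 [ 0.5134  0.268   0.0405 -0.4586  0.6565  0.5135]
 [ 0.5134  0.268   0.0405 -0.1842 -0.4158  0.9136]] 26.45 [-3.12795818e+00  2.87037482e-01 -1.20022904e-03]
```

Call:
send_rows:
  steps:
    - {"tx":0,"ty":0,"tz":0,"rx":0,"ry":0,"rz":0,"claw":60}
    - {"tx":0,"ty":0,"tz":0,"rx":0,"ry":0,"rz":0,"claw":90}
    - {"tx":0,"ty":0,"tz":0,"rx":0,"ry":0,"rz":0,"claw":120}
    - {"tx":0,"ty":0,"tz":0,"rx":0,"ry":0,"rz":0,"claw":150}
    - {"tx":0,"ty":0,"tz":0,"rx":0,"ry":0,"rz":0,"claw":180}
    - {"tx":0,"ty":0,"tz":0,"rx":0,"ry":0,"rz":0,"claw":255}
    - {"tx":0,"ty":0,"tz":0,"rx":0,"ry":0,"rz":0,"claw":255}
    - {"tx":0,"ty":0,"tz":0,"rx":0,"ry":0,"rz":0,"claw":255}
    - {"tx":0,"ty":0,"tz":0,"rx":0,"ry":0,"rz":0,"claw":255}
  force: 45

```text
time: 27.35
tcp_pos: [0.5134, 0.268, 0.0406]
orientation: [-3.128, 0.287, -0.001]
ft_force: [-1.0, -0.2, 5.9]
finger_gap: 0.491
```

```bash
python3 st.py
```

```text
[[ 0.5134  0.268   0.0406 -0.4694 -0.7979  5.1515]
 [ 0.5134  0.268   0.0406 -0.7781 -0.5173  6.0231]
 [ 0.5134  0.268   0.0406 -1.0012 -1.0137  5.4443]] 27.5 [-3.12797520e+00  2.87078695e-01 -1.34370476e-03]
```

Call:
send_rows:
  steps:
    - {"tx":0,"ty":0,"tz":0.3,"rx":0,"ry":0,"rz":0,"claw":255}
    - {"tx":0,"ty":0,"tz":0.8,"rx":0,"ry":0,"rz":0,"claw":255}
    - {"tx":0,"ty":0,"tz":1.5,"rx":0,"ry":0,"rz":0,"claw":255}
    - {"tx":0,"ty":0,"tz":1.9,"rx":0,"ry":0,"rz":0,"claw":255}
    - {"tx":-0.3,"ty":1.6,"tz":0.5,"rx":0,"ry":0,"rz":0,"claw":255}
    - {"tx":-0.5,"ty":3,"tz":0,"rx":0,"ry":0,"rz":0,"claw":255}
    - {"tx":-0.5,"ty":3,"tz":0,"rx":0,"ry":0,"rz":0,"claw":255}
    - {"tx":-0.5,"ty":3,"tz":0,"rx":0,"ry":0,"rz":0,"claw":255}
    - {"tx":-0.5,"ty":3,"tz":0,"rx":0,"ry":0,"rz":0,"claw":255}
    - {"tx":-0.3,"ty":2.5,"tz":0,"rx":0,"ry":0,"rz":0,"claw":255}
    - {"tx":0,"ty":0,"tz":0,"rx":0,"ry":0,"rz":0,"claw":255}
    - {"tx":0,"ty":0,"tz":0,"rx":0,"ry":0,"rz":0,"claw":255}

```text
time: 28.7
tcp_pos: [0.4859, 0.4296, 0.0891]
orientation: [3.127, -0.284, -0.002]
ft_force: [0.8, -0.2, -0.3]
finger_gap: 0.492
```

```bash
python3 st.py; python3 - <<'E'
from h import *
b=snapshot("scene");u,v=proj(b,get_obs()["tcp_pos"]-[0,0,.03])[0].astype(int)
save(b,"carry.png",(u-60,v-45,120,100),5)
E
```

```text
[[ 0.4862  0.4287  0.0893  0.6186 -0.3049 -1.6216]
 [ 0.4865  0.4282  0.0895 -1.1354 -0.0429 -0.9283]
 [ 0.4869  0.4279  0.0897 -0.391  -0.4301 -1.3697]] 28.85 [ 3.12723131e+00 -2.88294119e-01 -1.34436241e-03]
```

View pics/carry.png

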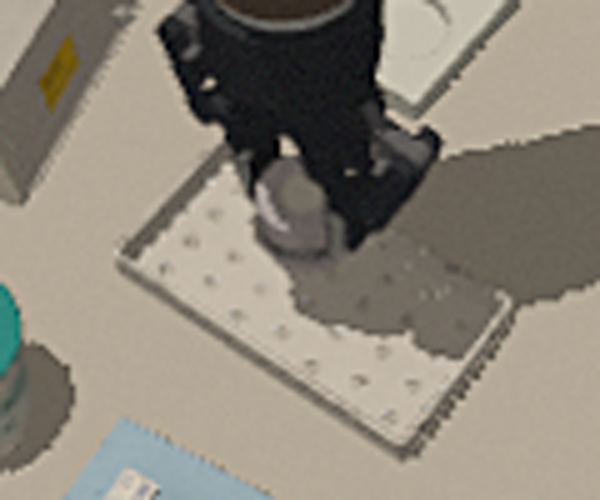

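The plug is held over the tray; it may have tilted in the grip. I'll check by fitting a plane to the depth.

```bash
python3 - <<'E'
from h import *
b=snapshot("scene");o=get_obs();p=o["tcp_pos"];print(p)
P=cloud(b);C=b["frame"].reshape(-1,3).astype(int)
m=(np.hypot(P[:,0]-p[0],P[:,1]-p[1])<.025)&(P[:,2]>.04)&(P[:,2]<.12)&(C.sum(1)>240)
Q=P[m];print(len(Q));
idx=np.nonzero(m)[0]
for i in idx[::6]: print(i%512,i//512,np.round((P[i]-p)*1000,0),C[i])
T=Q[Q[:,2]>p[2]-.006]
for _ in range(3):
    A=np.c_[T[:,:2]-p[:2],np.ones(len(T))];s=np.linalg.lstsq(A,T[:,2],rcond=None)[0];r=T[:,2]-A@s;T=T[abs(r)<2*r.std()+1e-4]
print(len(T),s,r.std())
E
```

```text
[0.48725346 0.42786386 0.09004753]
231
221 259 [ 17. -13.   0.] [122 112 100]
223 260 [ 13. -14.  -2.] [101  92  90]
223 261 [10. -9.  3.] [103  95  93]
221 262 [13. -5.  2.] [94 87 85]
220 263 [15. -4. -2.] [97 90 88]
216 264 [20.  4.  1.] [89 81 77]
222 264 [ 9. -2. -1.] [114 106  96]
217 265 [18.  5. -0.] [170 157 151]
223 265 [5. 0. 1.] [114 107  95]
216 266 [18.  9.  1.] [150 139 134]
222 266 [5. 4. 3.] [119 111  98]
228 266 [-6. -2.  2.] [125 117 102]
221 267 [7. 6. 0.] [104  96  86]
227 267 [-5.  1.  1.] [117 110  98]
219 268 [10. 10. -0.] [107  97  95]
225 268 [-2.  5.  0.] [114 107  95]
218 269 [11. 14.  0.] [184 171 167]
224 269 [-1.  8. -0.] [113 106  93]
217 270 [12. 17. -0.] [154 143 139]
223 270 [-1. 11.  0.] [95 87 84]
217 271 [12. 17. -4.] [117 108 103]
223 271 [-2. 14.  0.] [98 90 89]
217 272 [12. 17. -8.] [87 80 79]
223 272 [-4. 18.  4.] [98 89 87]
229 272 [-15.  11.   2.] [90 83 82]
222 273 [-3. 20.  1.] [145 133 128]
228 273 [-14.  13.  -0.] [102  95  93]
222 274 [-3. 21. -0.] [120 110 107]
228 274 [-15.  15.  -1.] [103  96  93]
224 275 [-8. 21. -1.] [105  96  93]
221 276 [-1. 22. -8.] [107 101  95]
227 276 [-13.  16.  -9.] [102  96  91]
224 277 [ -8.  21. -10.] [106  99  96]
219 278 [  6.  21. -22.] [100  91  88]
221 280 [  0.  22. -26.] [111 103  99]
227 280 [-12.  17. -25.] [92 84 82]
222 281 [ -1.  20. -31.] [97 90 87]
228 281 [-15.  17. -27.] [104  96  92]
226 282 [-11.  19. -31.] [111 105  96]
152 [-0.00779413 -0.01664001  0.09074339] 0.001158568130662979
```

The plug is level within 1° and over the tray's centre. Lowering.

Call:
send_rows:
  steps:
    - {"tx":0,"ty":0,"tz":-1.5,"rx":0,"ry":0,"rz":0,"claw":255}
    - {"tx":0,"ty":0,"tz":-1.5,"rx":0,"ry":0,"rz":0,"claw":255}
    - {"tx":0,"ty":0,"tz":-1.0,"rx":0,"ry":0,"rz":0,"claw":255}
    - {"tx":0,"ty":0,"tz":-0.6,"rx":0,"ry":0,"rz":0,"claw":255}
    - {"tx":0,"ty":0,"tz":-0.3,"rx":0,"ry":0,"rz":0,"claw":255}
    - {"tx":0,"ty":0,"tz":-0.1,"rx":0,"ry":0,"rz":0,"claw":255}
    - {"tx":0,"ty":0,"tz":0,"rx":0,"ry":0,"rz":0,"claw":255}
    - {"tx":0,"ty":0,"tz":0,"rx":0,"ry":0,"rz":0,"claw":255}

```text
time: 29.75
tcp_pos: [0.4874, 0.4292, 0.0408]
orientation: [-3.128, 0.287, -0.001]
ft_force: [0.3, 0.2, -1.9]
finger_gap: 0.492
```

```bash
python3 st.py
```

```text
[[ 0.4874  0.4292  0.0408  0.2407 -0.0965 -1.4734]
 [ 0.4873  0.4292  0.0407 -0.4103  0.5604 -0.49  ]
 [ 0.4873  0.4291  0.0406  0.0872  0.335  -1.9322]] 29.9 [-3.12780863e+00  2.86857818e-01 -9.44916938e-04]
```

Call:
send_rows:
  steps:
    - {"tx":0,"ty":0,"tz":-0.1,"rx":0,"ry":0,"rz":0,"claw":255}
    - {"tx":0,"ty":0,"tz":-0.1,"rx":0,"ry":0,"rz":0,"claw":255}
    - {"tx":0,"ty":0,"tz":-0.1,"rx":0,"ry":0,"rz":0,"claw":255}
    - {"tx":0,"ty":0,"tz":-0.1,"rx":0,"ry":0,"rz":0,"claw":255}
    - {"tx":0,"ty":0,"tz":-0.06,"rx":0,"ry":0,"rz":0,"claw":255}
    - {"tx":0,"ty":0,"tz":-0.06,"rx":0,"ry":0,"rz":0,"claw":255}
    - {"tx":0,"ty":0,"tz":0,"rx":0,"ry":0,"rz":0,"claw":255}

```text
time: 30.6
tcp_pos: [0.487, 0.4288, 0.0348]
orientation: [3.128, -0.287, -0.0]
ft_force: [-0.9, -0.7, -1.0]
finger_gap: 0.493
```

```bash
python3 st.py
```

```text
[[ 0.487   0.4288  0.0348 -0.5759  0.0116 -1.0547]
 [ 0.4871  0.4289  0.0349  0.4011 -0.2913 -1.5759]
 [ 0.4871  0.4289  0.0349 -0.501   0.0026 -1.7002]] 30.75 [-3.12841744e+00  2.87047610e-01 -3.82192803e-05]
```

Call:
send_rows:
  steps:
    - {"tx":0,"ty":0,"tz":-0.05,"rx":0,"ry":0,"rz":0,"claw":255}
    - {"tx":0,"ty":0,"tz":-0.05,"rx":0,"ry":0,"rz":0,"claw":255}
    - {"tx":0,"ty":0,"tz":-0.05,"rx":0,"ry":0,"rz":0,"claw":255}
    - {"tx":0,"ty":0,"tz":0,"rx":0,"ry":0,"rz":0,"claw":255}

```text
time: 31.15
tcp_pos: [0.4872, 0.429, 0.0343]
orientation: [-3.128, 0.287, -0.001]
ft_force: [-2.2, -2.2, 5.0]
finger_gap: 0.493
```

```bash
python3 st.py
```

```text
[[ 0.4872  0.4289  0.0343 -1.3738 -2.275   5.6507]
 [ 0.4872  0.4289  0.0342 -2.0907 -1.2181  4.9507]
 [ 0.4872  0.429   0.0343 -1.2736 -2.0935  5.263 ]] 31.3 [-3.12797828e+00  2.86934796e-01 -6.85970036e-04]
```

The plug is resting on the tray floor at the expected height. Releasing and retreating.

Call:
send_rows:
  steps:
    - {"tx":0,"ty":0,"tz":0.05,"rx":0,"ry":0,"rz":0,"claw":110}
    - {"tx":0,"ty":0,"tz":0,"rx":0,"ry":0,"rz":0,"claw":80}
    - {"tx":0,"ty":0,"tz":0,"rx":0,"ry":0,"rz":0,"claw":40}
    - {"tx":0,"ty":0,"tz":0,"rx":0,"ry":0,"rz":0,"claw":0}
    - {"tx":0,"ty":0,"tz":0,"rx":0,"ry":0,"rz":0,"claw":0}
    - {"tx":0,"ty":0,"tz":1,"rx":0,"ry":0,"rz":0,"claw":0}
    - {"tx":0,"ty":0,"tz":2,"rx":0,"ry":0,"rz":0,"claw":0}
    - {"tx":0,"ty":0,"tz":3,"rx":0,"ry":0,"rz":0,"claw":0}
    - {"tx":0,"ty":0,"tz":4,"rx":0,"ry":0,"rz":0,"claw":0}
    - {"tx":0,"ty":0,"tz":4,"rx":0,"ry":0,"rz":0,"claw":0}
    - {"tx":-1,"ty":-2,"tz":4,"rx":0,"ry":0,"rz":0,"claw":0}
    - {"tx":-3,"ty":-3,"tz":3,"rx":0,"ry":0,"rz":0,"claw":0}

```text
time: 32.5
tcp_pos: [0.4501, 0.381, 0.2461]
orientation: [-3.124, 0.287, -0.007]
ft_force: [-0.0, -0.6, 0.4]
finger_gap: 1.005
```

Call:
send_rows:
  steps:
    - {"tx":-3,"ty":-3,"tz":0,"rx":0,"ry":0,"rz":0,"claw":0}
    - {"tx":-3,"ty":-3,"tz":0,"rx":0,"ry":0,"rz":0,"claw":0}
    - {"tx":-3,"ty":-3,"tz":0,"rx":0,"ry":0,"rz":0,"claw":0}
    - {"tx":0,"ty":0,"tz":0,"rx":0,"ry":0,"rz":0,"claw":0}
    - {"tx":0,"ty":0,"tz":0,"rx":0,"ry":0,"rz":0,"claw":0}
    - {"tx":0,"ty":0,"tz":0,"rx":0,"ry":0,"rz":0,"claw":0}

```text
time: 33.1
tcp_pos: [0.3593, 0.2909, 0.2439]
orientation: [-3.126, 0.287, -0.003]
ft_force: [-0.3, 0.6, 0.1]
finger_gap: 0.999
```

```bash
python3 - <<'E'
from h import *
for n in("top","scene"):
    s=snapshot(n);P=cloud(s);print(n)
    for c in((.487,.429),(.502,.207),(.492,.146)):
        q=sel(P,c,.03,.028,.06);print("plug",len(q),np.round(np.median(q[:,2]),4) if len(q) else 0,np.round(cv2.minEnclosingCircle((q[:,:2]*1000).astype(np.float32))[0],1) if len(q) else 0)
    for z0,z1 in((.1,.14),(.045,.092)):
        q=sel(P,(.487,-.012),.05,z0,z1);print("gauge",len(q),[np.round(a,1) for a in cv2.minAreaRect((q[:,:2]*1000).astype(np.float32))] if len(q) else 0)
    for th in("marker","mirror","tape","timer"):
        for b in boxes_of(s,th)[:1]: print(th,np.round(b["extent"]))
    save(s,"end_%s.png"%n,(110,90,250,200) if n=="top" else (170,110,170,220),1.6)
a=cv2.imread("pics/end_top.png");b=cv2.imread("pics/end_scene.png");h=max(a.shape[0],b.shape[0])
pad=lambda i:cv2.copyMakeBorder(i,0,h-i.shape[0],0,0,0)
cv2.imwrite("pics/end.png",np.hstack([pad(a),pad(b)]))
E
```

```text
top
plug 222 0.0373 [487.2 429.8]
plug 219 0.0365 [502.4 207. ]
plug 216 0.0458 [491.8 146.3]
gauge 105 [array([487.5, -13.4]), array([23.3, 21.9]), np.float64(70.1)]
gauge 147 [array([487.3, -11.2]), array([56.2, 28. ]), np.float64(69.7)]
marker [207. 259.  48.  10.]
tape [318. 110.  33.  37.]
timer [290. 148.  29.  22.]
scene
plug 233 0.0348 [486.8 428.9]
plug 177 0.0353 [500.8 206.8]
plug 195 0.0438 [491.1 146.3]
gauge 55 [array([493.5,  -9. ]), array([14.2, 25.2]), np.float64(18.0)]
gauge 46 [array([485.3,  11.9]), array([20.4, 14.9]), np.float64(36.8)]
marker [295. 223.  18.  38.]
mirror [214. 182.  18.  42.]
tape [217. 130.  25.  18.]
timer [232. 146.  17.  27.]
```

View pics/end.png

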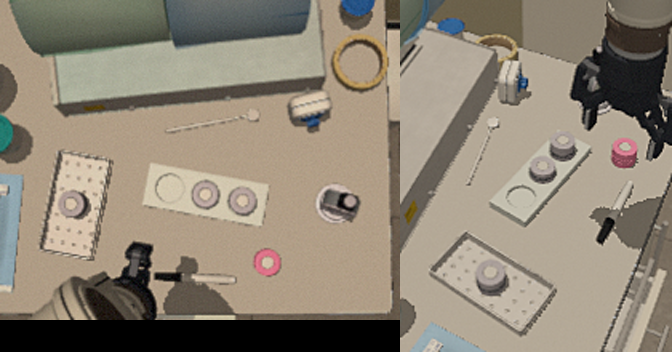

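The end picture shows the plug standing level, pad up, in the tray at (72,204). The two good plugs are in the rack at (205,194) and (242,201), and the gauge is in its stand at (338,203). The bystanders are where they were and the gripper is clear.

```bash
python3 -c "
from bench import *
print(sign_off())"
```

```text
the job is handed in; nothing more can be done
None
```

The job is done and handed in at about 33 s on the robot's clock. The hard plug was the one in the left-hand recess (towards +y).

- **Tests:** I pressed the gauge on all three plugs with about 11 to 12 N. The right-hand and middle plugs read straight up (about 2.3), so both are good. The left-hand plug read about 3.9, well into the black band, and I held it there for about 0.7 s.
- **Plug:** The hard plug stands level, pad up, in the tray. The last pictures put it within about 1 mm of the tray's centre.
- **Gauge:** It is back upright in its stand. The top camera puts it within about 1 mm of where it started; in the last scene picture the arm hid it, so that view could not confirm it.
- **Everything else:** The two good plugs moved no more than about 1 mm in their recesses. The marker, tape and timer match where they were. The detector missed the mirror in the last top picture, but it found it in the scene picture within a few pixels of its place, and it looks unmoved in both.

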